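# Stack two slide trays on the tilted bench shelf

## Robot

A 6-joint arm with a two-finger parallel gripper is mounted at the origin on the work surface. World frame = base frame: x ahead of the robot, y to its left, z up, the work surface at z = 0. Lengths are in m, angles in degrees, forces in N, time in s.
With the tool pointing down it reaches from about 0.325 to 0.775 m from the base axis. Payload 5.5 kg.
Tool frame: the origin (TCP) lies at the centre of the arm's flange, where the gripper is bolted on; the fingertips stand 182 mm ahead of it and the grasp point (between the pads) lies 163 mm ahead of it; z points along the fingers, y is the direction in which the jaws open and shut (so a half turn about z gives the same grasp; the last joint's range is limited). The gripper opens to 88 mm and grips with 3 to 60 N. Pads are 20 mm wide; open, the fingers measure 115 mm over their backs; the gripper's body (75 mm by 178 mm) begins 61 mm behind the grasp point.
Start: joints at [65.277, 5.22, 70.514, -0, 104.267, -3.249], TCP at [0.22, 0.558, 0.405] pointing down, gripper open.
Joint ranges: [-164.24, 164.24], [-49.07, 125.15], [9.68, 141.18], [-86.29, 266.29], [3.28, 154.24], [-151.56, 151.56]. Speed limits (degrees/s): [147.25, 147.25, 172.46, 180, 180, 180].

## Interface

Orientations are given as [roll, pitch, yaw] about the fixed x, y, z axes, in that order (R = Rz(yaw) Ry(pitch) Rx(roll)).
In Python, from station import r gives the robot as it stands. The module is installed in compiled form; this text tells all that it offers. Calls block until the motion is done:
- r.reach(position, orientation): joint-space move of the TCP to a pose.
- r.servo_line(position, rotation=None, speed=0.15): straight line of the TCP; rotation=None keeps the orientation; speed is the mean speed in m/s.
- r.move_joints(angles): joint-space move.
- r.let_go() and r.grab(squeeze=None): open the fingers fully, or close them until they stop; squeeze is the grip in N (None keeps the last).
- r.wait(seconds).
- r.inverse_kinematics(position, orientation): joint angles nearest the present ones, or None.
- r.sense(): the state.
- r.snapshot(name): name is "side" or "top" or "wrist"; returns a dict with "frame" (420x560x3 uint8, red, green, blue), "fx", "fy", "cx", "cy" (pixels), "R" (3x3) and "t" (3): a world point X has camera coordinates R X + t. Camera axes: x right, y down, z forward; pixel columns grow to the right and rows downward; lengths in m; the calibration is good to about 2 mm. The wrist camera is an equidistant fisheye: a pixel r from the principal point sees the ray r / f radians off the axis. A picture is of the moment at which its call begins. There is no depth.
A pose or a line that the arm cannot do raises r.IKError and nothing moves.
- r.hand_in(): hands the job in, once; it reports no verdict.
The state is a dict: "clock": time; "joints": joint angles; "joint_vel": joint speeds; "joint_torque": joint torques, N m; "tcp_pos": TCP position; "orientation": TCP orientation; "contact_force": force on the tool from outside, world axes, zero at the start; "torque": the same for the moment, N m; "opening": finger opening in m.
Only numpy, scipy, OpenCV 4.12 (cv2) and the standard library are available. Lean on these libraries where they do the work, as an engineer would, in place of code of your own. Each camera call takes 0.05 s, during which the arm holds its last target. There are 200 camera calls.

## Task

Put the two slide trays away on the tilted steel shelf: first the wide tray with two glass slides, then the narrow tray with one slide lying flat on top of it. Each tray lies lengthwise along the slope, near the middle of the shelf's width, with a short end up against the backstop at the low end. Leave the square tray with the four small cover glasses where it is.

Things in the scene. Friction and masses are not known exactly. Their poses are not given: they have to be found in the camera images.
- wide_tray_center (a point): Wide slide tray with two glass slides: flat white plastic, 96 x 66 x 16 mm (x, y, z), 60 to 130 g, lying flat on the bench. Point: its centre, 8 mm over its underside; x along the 96 mm length, y across the width, z up. Grip the upright walls anywhere; either short end may face the backstop. Smooth: slides down the shelf by itself.
- narrow_tray_center (a point): Narrow slide tray with one glass slide: flat white plastic, 96 x 38 x 16 mm (x, y, z), 40 to 85 g, lying flat on the bench. Point: its centre, 8 mm over its underside; x along the 96 mm length, y across the width, z up. It too slides by itself, on the shelf and on the wide tray, whose top bears it like a flat plate.
- shelf_foot (a point): Fixed tilted steel shelf, smooth plate 140 mm wide, 135 mm long, sloping down 22 degrees, away from the robot at zero yaw, to a backstop 45 mm high; no side walls. Point: on the plate at the backstop's foot, mid-width, 14 mm above the bench. x down the slope into the backstop (face at x = 0; plate from 0 to -135 mm), y across, z square out of the plate.
- square_tray_center (a point): Square cover-glass tray, a bystander: white plastic 62 x 62 x 16 mm with four small square cover glasses. It stays where it is. This point is its centre, half-way up.
Things that resemble listed ones, but are neither listed nor needed, are in the scene too. What is shaped like the part that bears shelf_foot but orange is not meant.

How it is judged:
By the outcome, as a careful person would: the job done as asked, in the order asked, and still so for the second after the job is handed in, with the robot touching nothing.
It also fails if it takes over 64 s, if anything falls off the work surface, if the arm or the gripper's body presses on something with over 40 N, if the wrist force passes 120 N, or if a joint passes its speed limit or range.

## Working session

There is one attempt and no reset: what is moved stays moved. The work goes in short steps, each a Python script; the robot and the scene stay as the last script left them, time stands still between calls to the robot, and variables do not carry over. Pictures are saved under pics/ and viewed, about 8 in all and at most 12, crops included, and the job is handed in when it is done.

```bash
mkdir -p pics; python3 - <<'E'
from station import r
import cv2, pickle
s={}
for n in("top","side","wrist"):
    p=r.snapshot(n); s[n]=p; cv2.imwrite(f"pics/{n}0.png",p["frame"][:,:,::-1]); print(n,p["fx"],p["fy"],p["cx"],p["cy"],p["R"],p["t"])
pickle.dump(s,open("s0.pkl","wb")); print(r.sense())
E
```

```text
top 490.3503633298014 490.3503633298014 280.4924652746694 209.83549999401205 [[ 0.0074214  -0.9998564   0.01523504]
 [-0.98752441 -0.00972464 -0.15716546]
 [ 0.15729104 -0.01387859 -0.98745476]] [-0.04181543  0.45712771  1.18305915]
side 546.0744849480268 546.0744849480268 275.5499542942798 221.303790503228 [[ 0.84682734 -0.53165818 -0.01493437]
 [-0.41087685 -0.63610029 -0.65311303]
 [ 0.33773313  0.55921016 -0.75711316]] [-0.41036516  0.21357964  1.0892641 ]
wrist 325.19226210127806 325.19226210127806 285.9596153029485 207.4208700689112 [[ 0.36544423  0.93083082 -0.00212287]
 [ 0.90038774 -0.35291193  0.25447023]
 [ 0.23611955 -0.09490609 -0.96707828]] [-0.59999319 -0.03148319  0.38982034]
{'clock': 0.15, 'joints': array([ 6.52775497e+01,  5.25402192e+00,  7.05657998e+01,  3.22753601e-03,
        1.04265831e+02, -3.24937032e+00]), 'joint_vel': array([-0.01840027, -0.10188641, -0.12341129, -0.05412895, -0.07067226,
        0.02134002]), 'joint_torque': array([ 1.51420969e-03, -4.47049069e+01, -4.06906557e+01,  6.98599080e-02,
        2.75028631e-02, -1.14139052e-04]), 'tcp_pos': array([0.21966112, 0.55840322, 0.40376009]), 'orientation': array([-1.79914663e+02, -7.97908696e-03,  1.58527707e+02]), 'contact_force': array([ 0.5314359 , -0.45551324,  0.10240585]), 'torque': array([-0.00248239, -0.03261304,  0.01057472]), 'opening': 0.08791154629911627}
```

View pics/top0.png

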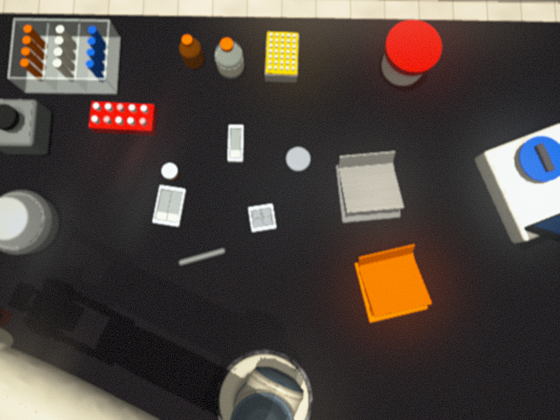

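View pics/side0.png

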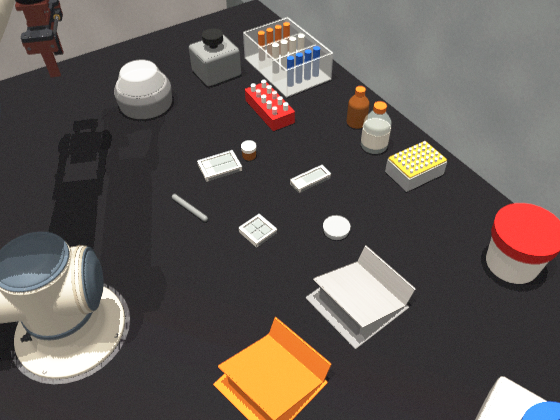

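```bash
cat > h.py <<'E'
import numpy as np, cv2
def ray(p,uv):
    uv=np.atleast_2d(uv).astype(float); R=np.array(p["R"]);t=np.array(p["t"])
    x=(uv[:,0]-p["cx"])/p["fx"]; y=(uv[:,1]-p["cy"])/p["fy"]
    if p.get("fish"):
        th=np.hypot(x,y); k=np.where(th>1e-9,np.sin(th)/np.maximum(th,1e-9),1); d=np.c_[x*k,y*k,np.cos(th)]
    else: d=np.c_[x,y,np.ones_like(x)]
    return -R.T@t, d@R
def onplane(p,uv,z):
    c,d=ray(p,uv); return c+d*((z-c[2])/d[:,2])[:,None]
def proj(p,X):
    q=np.atleast_2d(X)@np.array(p["R"]).T+p["t"]
    if p.get("fish"):
        th=np.arctan2(np.hypot(q[:,0],q[:,1]),q[:,2]); k=th/np.hypot(q[:,0],q[:,1])
        return np.c_[p["cx"]+p["fx"]*k*q[:,0],p["cy"]+p["fy"]*k*q[:,1]]
    return np.c_[p["cx"]+p["fx"]*q[:,0]/q[:,2],p["cy"]+p["fy"]*q[:,1]/q[:,2]]
def tray(p,uv,thr=110,z=.016):
    """white blob nearest pixel uv -> centre, (long,short), yaw of the long side"""
    m=(p["frame"].min(2)>thr).astype(np.uint8)
    m=cv2.morphologyEx(m,cv2.MORPH_CLOSE,np.ones((5,5)))
    cs,_=cv2.findContours(m,cv2.RETR_EXTERNAL,cv2.CHAIN_APPROX_NONE)
    c=max(cs,key=lambda c:cv2.pointPolygonTest(c,tuple(map(float,uv)),True))
    w=onplane(p,c[:,0],z)[:,:2]
    (cx,cy),(a,b),ang=cv2.minAreaRect((w*1000).astype(np.float32))
    if a<b: a,b,ang=b,a,ang+90
    return np.round([cx,cy,a,b,(ang+90)%180-90],1)
E
python3 - <<'E'
import pickle,cv2,numpy as np
from h import *
s=pickle.load(open("s0.pkl","rb")); p=s["top"]
print("campos",ray(p,(0,0))[0])
for n,uv in dict(wide=(169,206),narrow=(235,143),square=(262,217)).items(): print(n,tray(p,uv))
for n,uv in dict(wide=(219,165),narrow=(311,179),square=(258,230)).items(): print("side",n,tray(s["side"],uv))
f=p["frame"][:,:,::-1]; g=s["side"]["frame"][:,:,::-1]
a=cv2.resize(f[145:230,325:415],None,fx=4.4,fy=4.4,interpolation=cv2.INTER_CUBIC)
b=cv2.resize(g[240:345,300:420],None,fx=3.3,fy=3.3,interpolation=cv2.INTER_CUBIC)
c=cv2.resize(f[115:245,140:285],None,fx=2.2,fy=1.7)[:220,:]
H=374;o=np.zeros((600,800,3),np.uint8)
o[:374,:396]=a; o[:346,400:796]=b[:346]; o[380:600,:c.shape[1]]=c
cv2.imwrite("pics/crop1.png",o)
E
```

```text
campos [ 0.26565049 -0.02094483  1.24069914]
wide [469.9 244.5 101.6  70.4  -8.3]
narrow [635.9  80.6  99.2  41.3   1.1]
square [441.4   9.   67.5  66.3  10.1]
side wide [469.2 240.3  99.1  81.8  -8.7]
side narrow [634.6  79.9 103.8  48.3   2.5]
side square [440.4   6.7  71.2  70.4 -79.5]
```

View pics/crop1.png

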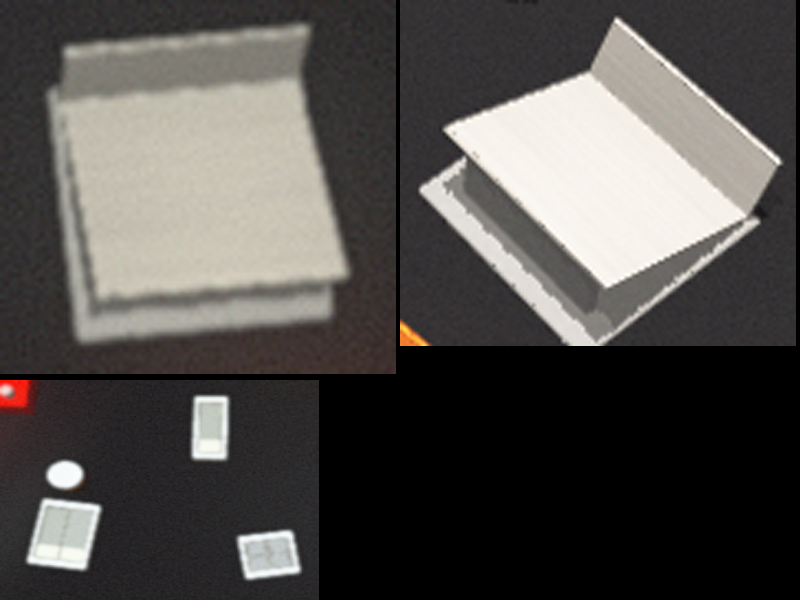

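The pictures show: the wide tray with two slides at top (169,206); the narrow tray with one slide at (235,143); the square tray with four cover glasses at (262,217); the steel shelf at (370,188); and the orange decoy shelf at (392,284). Possible mix-ups are the square tray, the orange shelf, the vial cap (169,171) and the round lid (298,158). The crop confirms the choices. The narrow tray goes stacked on the wide one.

```bash
cat >> h.py <<'E'
from scipy.spatial.transform import Rotation as Ro
from scipy.optimize import least_squares
C=np.array([[0,.07,0],[0,-.07,0],[-.135,-.07,0],[-.135,.07,0]])  # footL footR highR highL
def shelfR(yaw): return Ro.from_euler("ZY",[yaw,22],degrees=True)
def fitshelf(views):
    def f(v): return np.concatenate([(proj(p,shelfR(v[3]).apply(C)+v[:3])-uv).ravel() for p,uv in views]+[[(v[2]-.014)*500]])
    s=least_squares(f,[.57,-.2,.014,0.]); return s.x,s.fun
def tool(Rs,flip): # tool rotation whose x is +-(frame x), z against frame z
    return (Rs*Ro.from_euler("ZX",[180 if flip else 0,180],degrees=True))
def tcp(Rt,grasp,back=.163): return np.array(grasp)-back*Rt.as_matrix()[:,2]
E
python3 - <<'E'
import pickle
from h import *
from station import r
s=pickle.load(open("s0.pkl","rb"))
a=(np.array([[66,100],[303,83],[347,275],[97,300]])+.5)/4.4-.5+[325,145]
b=(np.array([[192,72],[345,215],[205,287],[45,130]])+.5)/3.3-.5+[300,240]
v,f=fitshelf([(s["top"],a),(s["side"],b)]); print(v,f.round(1)); np.save("shelf.npy",v)
for flip in(0,1):
    Rt=tool(Ro.from_euler("z",-8.5,degrees=True),flip)
    e=Rt.as_euler("xyz",degrees=True); print(e,r.inverse_kinematics(tcp(Rt,[.471,.246,.022]),e))
    Rt=tool(shelfR(v[3]),flip); e=Rt.as_euler("xyz",degrees=True)
    print(e,r.inverse_kinematics(tcp(Rt,v[:3]+shelfR(v[3]).apply([-.05,0,.022])),e))
E
```

```text
[ 0.57973534 -0.25639864  0.0156107   5.36735961] [-1.  -0.1 -1.  -0.6  0.3  0.3  0.1 -0.6 -0.8  0.4  0.9  1.4  0.2  0.8
 -0.3 -1.   0.8]
[180.    0.   -8.5] [ 2.39091609e+01 -1.24497698e+00  9.96364823e+01 -2.54444375e-14
  8.16084947e+01  1.22409161e+02]
[180.          22.           5.36735961] [-23.22706083  25.11780962  68.66514944 -10.72203524 105.4873776
  60.29347557]
[180.    0.  171.5] [ 23.90916091  -1.24497698  99.63648232   0.          81.60849466
 -57.59083909]
[ 180.          -22.         -174.63264039] [ -23.22706083   25.11780962   68.66514944  -10.72203524  105.4873776
 -119.70652443]
```

```bash
cat >> h.py <<'E'
def wsnap(r,name):
    p=r.snapshot("wrist"); p["fish"]=1; cv2.imwrite(f"pics/{name}.png",p["frame"][:,:,::-1]); return p
E
python3 - <<'E'
from h import *
from station import r
Rt=tool(Ro.from_euler("z",-8.5,degrees=True),1); e=Rt.as_euler("xyz",degrees=True)
r.reach(tcp(Rt,[.471,.246,.15]),e); r.wait(.3)
p=wsnap(r,"w1"); uv=proj(p,[.471,.246,.016]); print(uv, tray(p,uv[0]),tray(p,uv[0],z=.008), ray(p,(0,0))[0])
print(r.sense()["tcp_pos"],r.sense()["clock"])
E
```

```text
[[284.60790761 203.33800028]] [470.2 246.9  98.8  68.2  -8. ] [472.2 246.6 101.7  70.2  -8. ] [0.40265381 0.25735557 0.29319834]
[0.47083772 0.24643991 0.3130643 ] 2.025
```

View pics/w1.png

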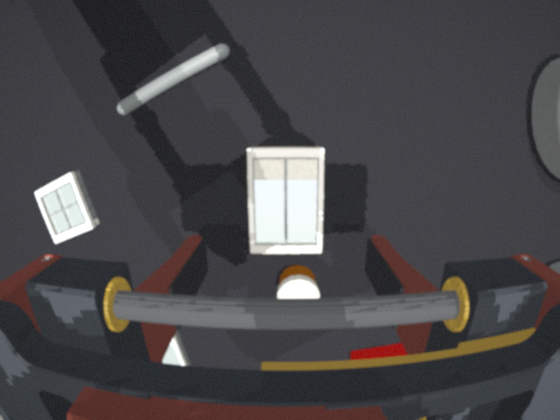

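```bash
python3 - <<'E'
from h import *
from station import r
Rt=tool(Ro.from_euler("z",-8.0,degrees=True),1); e=Rt.as_euler("xyz",degrees=True)
c=[.471,.2468]
r.reach(tcp(Rt,[*c,.06]),e)
r.servo_line(tcp(Rt,[*c,.022]),speed=.08); print(r.sense()["tcp_pos"],r.sense()["contact_force"])
r.grab(20); print("open",r.sense()["opening"])
r.servo_line(tcp(Rt,[*c,.15]),speed=.12); print("open",r.sense()["opening"],r.sense()["contact_force"])
v=np.load("shelf.npy"); Rs=shelfR(v[3]); T=tool(Rs,1); e=T.as_euler("xyz",degrees=True)
r.reach(tcp(T,v[:3]+Rs.apply([-.056,0,.10])),e); r.wait(.3)
s=r.sense(); print(s["opening"],s["contact_force"],s["tcp_pos"],tcp(T,v[:3]+Rs.apply([-.056,0,.10])),s["clock"])
p=wsnap(r,"w2"); p=r.snapshot("side"); cv2.imwrite("pics/s2.png",p["frame"][200:380,240:460,::-1].repeat(2,0).repeat(2,1))
E
```

```text
[0.47095959 0.24676849 0.18477039] [-0.3920807  -1.01269603  0.27844673]
open 0.06593603827468753
open 0.06580972328363134 [ 0.45796564 -0.35099857 -1.23792021]
0.06570120581079071 [ 0.08632806 -0.44567023 -0.99686368] [ 0.62629298 -0.25137146  0.28072781] [ 0.62613026 -0.2520397   0.28043802] 6.95
```

View pics/w2.png

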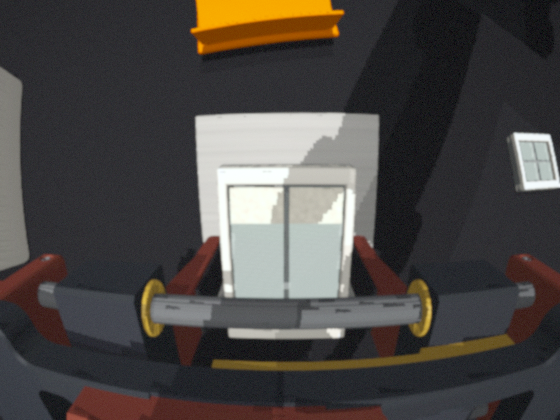

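```bash
python3 - <<'E'
from h import *
from station import r
v=np.load("shelf.npy"); Rs=shelfR(v[3]); T=tool(Rs,1); n=Rs.apply([0,0,1])
p=wsnap(r,"w2b"); q=proj(p,Rs.apply(C[2:])+v[:3]); print("pred highR,highL",q.round(1))
obs=np.array([[195,116],[379,115]],float)
obs=obs if abs(q[0,0]-195)<abs(q[0,0]-379) else obs[::-1]
for o in obs:
    c,d=ray(p,o); k=((v[:3]-c)@n)/(d[0]@n); print("obs in shelf frame mm",(Rs.inv().apply(c+d[0]*k-v[:3])*1000).round(1))
E
```

```text
pred highR,highL [[192.8 112.7]
 [377.4 112.8]]
obs in shelf frame mm [-132.4  -68.3   -0. ]
obs in shelf frame mm [-133.4   71.3    0. ]
```

```bash
cat >> h.py <<'E'
def lower(r,T,Rs,v,x,y,h0,hmin,lim=3.):
    """descend square to the plate until touch; returns grasp height over plate"""
    n=Rs.apply([0,0,1]); P=lambda h:tcp(T,v[:3]+Rs.apply([x,y,h]))
    r.servo_line(P(h0),speed=.06); r.wait(.2); b=np.mean([r.sense()["contact_force"] for _ in range(1)],0)
    h=h0
    while h>hmin:
        h-=.001; r.servo_line(P(h),speed=.02); f=(r.sense()["contact_force"]-b)@n
        print(round(h*1000,1),round(f,2),end="; ")
        if f>lim: break
    print(); return h
E
python3 - <<'E'
from h import *
from station import r
v=np.load("shelf.npy"); Rs=shelfR(v[3]); T=tool(Rs,1)
h=lower(r,T,Rs,v,-.054,.001,.027,.018)
r.let_go(); r.wait(.4)
print(h,r.sense()["clock"],r.sense()["opening"])
r.servo_line(tcp(T,v[:3]+Rs.apply([-.054,.001,.11])),speed=.12)
p=wsnap(r,"w3"); print(r.sense()["clock"])
E
```

```text
26.0 1.52; 25.0 1.2; 24.0 0.91; 23.0 0.81; 22.0 0.96; 21.0 2.4; 20.0 7.74; 
0.019999999999999993 11.375 0.08769615907692017
12.325
```

View pics/w3.png

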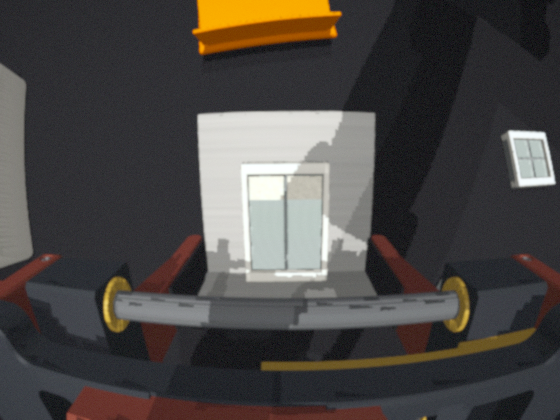

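The wide tray sits centred on the plate with its low end at the backstop: its upper edge is at (243..329,163) and its low end at about row 275. Next I pick the narrow tray, with a wrist check.

```bash
python3 - <<'E'
from h import *
from station import r
v=np.load("shelf.npy"); v[2]-=.0015; np.save("shelf.npy",v); Rs=shelfR(v[3])
p=r.snapshot("wrist"); p["fish"]=1; n=Rs.apply([0,0,1])
for o in [(243,163),(329,163),(246,275),(326,275)]:
    c,d=ray(p,o); k=((v[:3]+.016*n-c)@n)/(d[0]@n); print((Rs.inv().apply(c+d[0]*k-v[:3])*1000).round(1))
Rt=tool(Ro.from_euler("z",1.5,degrees=True),1); e=Rt.as_euler("xyz",degrees=True)
r.reach(tcp(Rt,[.637,.0815,.15]),e); r.wait(.3)
p=wsnap(r,"w4"); uv=proj(p,[.637,.0815,.016]); print(uv, tray(p,uv[0]),tray(p,uv[0],z=.008),r.sense()["clock"])
E
```

```text
[-95. -30.  16.]
[-95.1  33.4  16. ]
[ -4.3 -30.8  16. ]
[-4.3 34.4 16. ]
[[286.285648   202.98939376]] [6.364e+02 8.260e+01 9.830e+01 3.960e+01 4.000e-01] [6.383e+02 8.270e+01 1.011e+02 4.070e+01 4.000e-01] 14.025
```

View pics/w4.png

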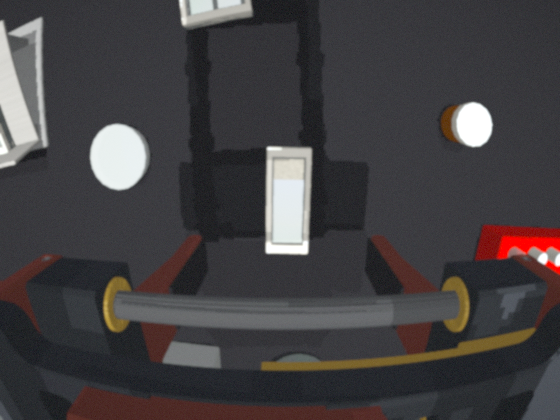

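```bash
python3 - <<'E'
from h import *
from station import r
Rt=tool(Ro.from_euler("z",.5,degrees=True),1); e=Rt.as_euler("xyz",degrees=True)
c=[.6372,.0826]
r.reach(tcp(Rt,[*c,.06]),e)
r.servo_line(tcp(Rt,[*c,.022]),speed=.08); print(r.sense()["tcp_pos"],r.sense()["contact_force"])
r.grab(20); print("open",r.sense()["opening"])
r.servo_line(tcp(Rt,[*c,.15]),speed=.12); print("open",r.sense()["opening"],r.sense()["contact_force"])
v=np.load("shelf.npy"); Rs=shelfR(v[3]); T=tool(Rs,1); e=T.as_euler("xyz",degrees=True)
r.reach(tcp(T,v[:3]+Rs.apply([-.054,.0015,.11])),e); r.wait(.3)
print(r.sense()["opening"])
h=lower(r,T,Rs,v,-.054,.0015,.043,.0345,2.5)
r.let_go(); r.wait(.4)
print(h,r.sense()["clock"],r.sense()["opening"])
r.servo_line(tcp(T,v[:3]+Rs.apply([-.054,.0015,.13])),speed=.12)
p=wsnap(r,"w5"); print(r.sense()["clock"])
E
```

```text
[0.63712383 0.08260335 0.18465123] [ 0.03431266 -0.23333972  0.07766873]
open 0.038029140237123116
open 0.037934369098109336 [-0.01021706 -0.58589657 -0.91458741]
0.03802144143865134
42.0 -0.39; 41.0 0.12; 40.0 -0.51; 39.0 -0.69; 38.0 1.22; 37.0 6.66; 
0.03699999999999999 23.0167 0.08792548198145847
23.9917
```

View pics/w5.png

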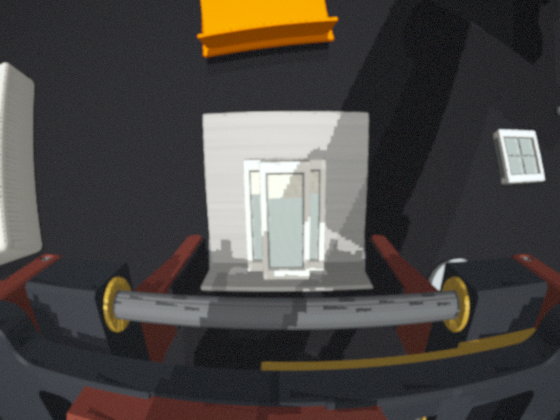

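The narrow tray lies centred on the wide one: its upper edge is at (262..311,162) and its low end at about row 276. I back off and check from the side and top.

```bash
python3 - <<'E'
from h import *
from station import r
v=np.load("shelf.npy"); Rs=shelfR(v[3]); n=Rs.apply([0,0,1])
p=r.snapshot("wrist"); p["fish"]=1
for o in [(262,162),(311,162),(265,277),(310,277)]:
    c,d=ray(p,o); k=((v[:3]+.032*n-c)@n)/(d[0]@n); print((Rs.inv().apply(c+d[0]*k-v[:3])*1000).round(1))
r.reach([.22,.5,.40],[180,0,158]); r.wait(.5)
t=r.snapshot("top"); s=r.snapshot("side"); print("square",tray(t,(262,217)),r.sense()["clock"])
a=cv2.resize(t["frame"][145:230,325:415,::-1],None,fx=4.4,fy=4.4,interpolation=cv2.INTER_CUBIC)
b=cv2.resize(s["frame"][240:345,300:420,::-1],None,fx=3.3,fy=3.3,interpolation=cv2.INTER_CUBIC)
o=np.zeros((374,796,3),np.uint8); o[:,:396]=a; o[:346,400:]=b[:,:396]
cv2.imwrite("pics/end.png",o)
E
```

```text
[-94.8 -15.6  32. ]
[-94.8  20.8  32. ]
[ -0.7 -15.   32. ]
[-0.7 22.  32. ]
square [441.5   9.1  67.5  66.2   9.6] 27.5917
```

View pics/end.png

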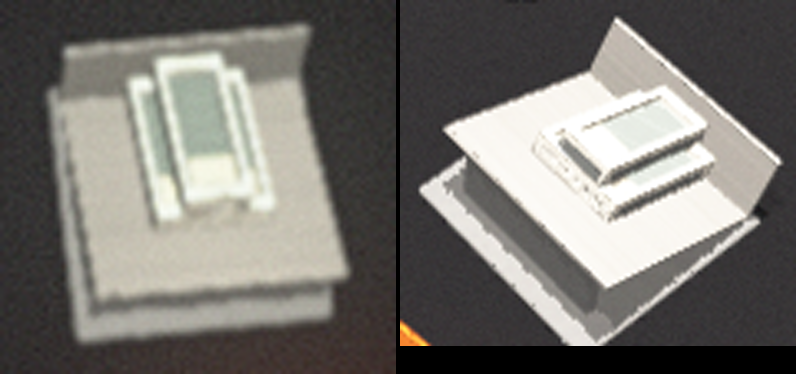

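```bash
python3 -c "
from station import r
print(r.hand_in(), r.sense()['clock'])"
```

```text
the job is handed in; nothing more can be done
the job is handed in; nothing more can be done
```

Both trays are on the steel shelf and the job is handed in; the arm was backed clear at 27.6 s on the clock. I put the wide tray down first and then laid the narrow tray flat on top of it. I read "lying flat on top of it" as the narrow tray stacked on the wide one.

Last checks, in the shelf frame (x down the slope, y across):
- **Wide tray:** its upper edge is at x ≈ -95 mm and it sits about 2 mm off mid-width. Its low end was read at -4 mm, which I put down to a coarse pixel pick. The 96 mm length and the upper edge put that end at the backstop.
- **Narrow tray:** its ends are at x ≈ -95 mm and -1 mm, so it is up against the backstop. It sits about 3 mm off mid-width, and the side and top pictures show it flat on the wide tray.
- **Square tray:** it has not moved; the centre reading changed by 0.1 mm.
- **Forces:** the readings while setting the trays down rose by at most about 8 N. I did not log peak forces during the other moves.

No check failed. The only disagreement was the shelf height: the camera fit put it about 1.5 mm too high. The touch when setting down the wide tray agreed with the stated 14 mm, so I corrected it before placing the second tray.

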